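# Turn the sauce carousel to the pick-up tray and set its brake

### The job

Push the sauce carousel round by its spoke pins until the tall bottle stands squarely in front of the pick-up tray, then push the brake arm right over to its far stop, leaving the carousel where you set it. Do not touch the bottle or jars on the carousel (nothing is to be lifted), keep the brake off until the bottle is in place, and leave everything else on the table where it stands.

Things in the scene. Friction and masses are not known exactly. Their poses are not given: they have to be found in the camera images.
- carousel_foot: Fixed foot of the carousel. Origin: on the carousel's upright axis, at table height. On it turns a round black tray (radius 122 mm, top face 30 mm above the table, hub to 80 mm) with four bays (wire rings 10 mm high) 75 mm from the axis, 90 degrees apart. Midway between bays four steel spokes reach 150 mm from the axis, each ending in an upright pin.
- carousel (a joint): Turn of the carousel, rad, 0 at the start, growing anticlockwise seen from above. It turns either way with light even friction (about 0.22 N m, 1.5 N at a pin), stays where it is left, and stops at 6.2 rad either way.
- pin1 (a point): Top centre of carousel spoke pin 1: upright black pin, 16 mm diameter, 150 mm from the carousel's axis, from the tray's level up to 140 mm above the table. Pins 1 to 4 follow one another anticlockwise from above, 90 degrees apart, and turn with the carousel. Push it sideways at about 100 mm height.
- pin2 (a point): Top centre of carousel spoke pin 2: upright black pin, 16 mm diameter, 150 mm from the carousel's axis, from the tray's level up to 140 mm above the table. Pins 1 to 4 follow one another anticlockwise from above, 90 degrees apart, and turn with the carousel. Push it sideways at about 100 mm height.
- pin3 (a point): Top centre of carousel spoke pin 3: upright black pin, 16 mm diameter, 150 mm from the carousel's axis, from the tray's level up to 140 mm above the table. Pins 1 to 4 follow one another anticlockwise from above, 90 degrees apart, and turn with the carousel. Push it sideways at about 100 mm height.
- pin4 (a point): Top centre of carousel spoke pin 4: upright black pin, 16 mm diameter, 150 mm from the carousel's axis, from the tray's level up to 140 mm above the table. Pins 1 to 4 follow one another anticlockwise from above, 90 degrees apart, and turn with the carousel. Push it sideways at about 100 mm height.
- bottle: The tall bottle: amber glass with a white cap and paper label, 64 mm diameter, 125 mm high, about 0.28 kg, loose in one of the carousel's bays. Origin: centre of its underside, 30 mm above the table (cap at 155 mm). Its bay varies.
- jar_a: A short amber jar on the carousel: 64 mm diameter, 75 mm high, white lid, loose in its bay. Origin: centre of its underside.
- jar_b: The other short amber jar on the carousel, like jar_a. The fourth bay is empty.
- pickup_tray: Fixed low white tray, 90 by 90 mm with a 20 mm rim, lying beside the carousel, open side towards it. This frame's origin is not in the tray but on the carousel's axis at table height; its +x axis points from there through the middle of the tray. The bottle is in front of the tray when it stands on this +x axis, 75 mm out.
- tray_middle (a point): Middle of the pick-up tray's floor, 213 mm from the carousel's axis, 4 mm above the table.
- brake (a joint): Angle of the brake arm, rad: 0 at its off stop (brake off), 1.2 at its far stop (brake on); it grows as the arm swings anticlockwise seen from above. It starts between 0 and 0.25. Light friction (about 0.09 N m, 1 N at its pin); it stays where it is left. It does not physically hold the carousel.
- brake_pin (a point): Top centre of the upright round black pin (16 mm diameter, from 45 to 120 mm above the table) at the free end of the level brake arm, 90 mm from its pivot. The arm itself is a 12 mm bar, centred 52 mm above the table. Push the pin sideways.
- brake_pivot (a point): The brake arm's upright pivot axis, 45 mm above the table, on a fixed grey block (50 by 60 mm, 35 mm high) beside the carousel, 215 mm from the carousel's axis. The arm points away from the carousel; at 0.4 rad it points straight away from the carousel's axis.
- spare_jar: Bystander: short amber jar, 64 mm diameter, 75 mm high, on the table beside the carousel. Origin: centre of underside.
- steel_cup: Bystander: steel cup, 64 mm across, 60 mm high, on the table beside the carousel. Origin: centre of underside.
- tin: Bystander: food tin, 74 mm diameter, 100 mm high. Origin: centre of underside.
- bowl: Bystander: steel bowl, 140 mm across, 50 mm high. Origin: centre of underside.
- spoon: Bystander: steel serving spoon lying on the table. Origin: underside, at mid length.
- vinegar: Bystander: green glass bottle, 60 mm diameter, 170 mm high. Origin: centre of underside.
- shaker: Bystander: small clear shaker with a steel lid, 44 mm diameter, 85 mm high. Origin: centre of underside.
Things that resemble listed ones, but are neither listed nor needed, are in the scene too. What is shaped like the part that bears brake but blue or turquoise is not meant. Of the things that look like the pickup_tray, the smaller one is meant.

How it is judged:
On the way, in this order (a step that is already met when the one before it is completed fails the run):
1. the tall bottle stands at rest in front of the pick-up tray, the brake still off (y of bottle in the frame of pickup_tray between -0.013 and 0.013 m and x of bottle in the frame of pickup_tray above 0.05 m and velocity of joint carousel between -0.1 and 0.1 rad/s and value of joint brake below 0.6 rad), for 0.3 s.
2. the brake arm is pushed over to its far stop (y of bottle in the frame of pickup_tray between -0.013 and 0.013 m and x of bottle in the frame of pickup_tray above 0.05 m and value of joint brake above 1.08 rad), for 0.2 s.
At the end, for the whole second after the job is handed in: Tall bottle on the tray's side of the carousel, within 13 mm sideways of the tray's centreline; brake arm past 1.08 of its 1.2 rad; both at rest; bottle and jars upright (0.1 rad) in their bays; no other thing moved by 30 mm (all of step 2 and velocity of joint carousel between -0.1 and 0.1 rad/s and velocity of joint brake between -0.1 and 0.1 rad/s and angle between each of bottle, jar_a, jar_b's own z axis and vertical below 0.1 rad and z of each of bottle, jar_a, jar_b in the frame of carousel_foot below 0.036 m and horizontal distance between each of bottle, jar_a, jar_b and carousel_foot below 0.09 m and distance of each of spare_jar, steel_cup, tin, bowl, spoon, vinegar, shaker from where it was at the start of the episode below 0.03 m); the robot touches nothing.
It fails at once if a bottle or jar on the carousel is lifted out of its bay or tipped (z of any of bottle, jar_a, jar_b in the frame of carousel_foot above 0.042 m or angle between any of bottle, jar_a, jar_b's own z axis and vertical above 0.3 rad).
It fails at once if the robot touches a bottle or jar on the carousel (more than 2 N) (contact force between any of bottle, jar_a, jar_b and the fingers above 2 N or contact force between any of bottle, jar_a, jar_b and the arm above 2 N).
It fails at once if the brake arm is pushed on (past 0.6 rad) while the bottle is not in front of the tray (value of joint brake above 0.6 rad and not (y of bottle in the frame of pickup_tray between -0.013 and 0.013 m and x of bottle in the frame of pickup_tray above 0.05 m)).
It fails at once if another thing on the table is moved by more than 30 mm (distance of any of spare_jar, steel_cup, tin, bowl, spoon, vinegar, shaker from where it was at the start of the episode above 0.03 m).
It also fails if it takes over 67 s, if anything falls off the work surface, if the arm or the gripper's body presses on something with over 40 N, if the wrist force passes 120 N, or if a joint passes its speed limit or range.

### The arm

A 6-joint arm with a two-finger parallel gripper is mounted at the origin on the work surface. World frame = base frame: x ahead of the robot, y to its left, z up, the work surface at z = 0. Lengths are in m, angles in rad, forces in N, time in s.
With the tool pointing down it reaches from about 0.325 to 0.85 m from the base axis. Payload 4.4 kg.
Tool frame: the origin (TCP) lies at the very end of the fingers, on their centre line; the grasp point (between the pads) lies grip_point_offset behind it (grip_point_offset is the distance from the TCP to the grasp point, in m); z points along the fingers, y is the direction in which the jaws open and shut (so a half turn about z gives the same grasp; the last joint's range is limited). The gripper opens to 94 mm and grips with 3 to 60 N. Pads are 16 mm wide; open, the fingers measure 119 mm over their backs; the gripper's body (75 mm by 177 mm) begins 78 mm behind the grasp point.
Start: joints at [-1.286, 0.207, 1.542, -0, 1.393, -0.15], TCP at [0.243, -0.521, 0.205] pointing down, gripper open.
Joint ranges: [-2.73, 2.73], [-0.86, 2.22], [0.23, 2.46], [-1.11, 4.25], [0.08, 2.63], [-2.82, 2.82]. Speed limits (rad/s): [2.79, 2.79, 3.14, 3.14, 3.14, 3.14].

### API

Orientations are given as a 3x3 rotation matrix whose columns are the frame's x, y, z axes.
In Python, from bench import * gives the robot as it stands. The module is installed in compiled form; this text tells all that it offers.
- The arm moves only by the shell command python3 -m jog 'ROWS' [OPENING]. ROWS is JSON, a list of rows, each a list of 2 entries, a list of its own where there are three numbers: the shift along the tool's x, y, z in m, then the turn about the tool's z in degrees. In form: [[[x, y, z], spin], ...]. A call has 1 to 5 rows; each row is the pose to reach, as a shift and turn from the pose commanded when the call began, along the tool's axes at that moment; what a row does not reach only later rows make up. A row lasts 1/8 s, in which the tool goes at most 62.5 mm and 10.7 degrees, less where a joint would pass 70% of its speed; a pose out of reach is approached as far as the arm can. A call with a gripper value outside its range is refused whole. OPENING is the finger opening in m, from 0 to 0.094, set as the call begins (- or left out, the last holds). The fingers move at their own pace and stop on an object; the grip force is fixed at half the most. Time passes only in rows, so rows that repeat a pose let the fingers close. It gives the time, the measured TCP pose, the force and the opening at its end, in the units of the state.
- read_state(): the state, without advancing time (a new reading comes with each control period).
- camera(name): name is "side" or "top"; returns a dict with "image" (400x640x3 uint8, red, green, blue), "camera_matrix" (3x3 intrinsics, pixels), "distortion" ([k1, k2, p1, p2, k3] as OpenCV has them; the pictures are not rectified), "rvec" (rotation vector, rad) and "tvec" (3), from world to camera coordinates, as OpenCV has them. Camera axes: x right, y down, z forward; pixel columns grow to the right and rows downward; lengths in m; the calibration is good to about 2 mm. A picture is of the moment at which its call begins. There is no depth.
- hand_in(): hands the job in, once; it reports no verdict.
The state is a dict: "time_s": time; "q": joint angles; "qvel": joint speeds; "effort": joint torques, N m; "ee_pos": TCP position; "tool_rot": TCP orientation; "ft_force": force on the tool from outside, world axes, zero at the start; "wrist_torque": the same for the moment, N m; "gripper_width": finger opening in m.
Only numpy, scipy, OpenCV 4.12 (cv2) and the standard library are available. Lean on these libraries where they do the work, as an engineer would, in place of code of your own. Each camera call takes 0.05 s, during which the arm holds its last target.

## Working session

There is one attempt and no reset: what is moved stays moved. The work goes in short steps, Python scripts to look and compute and a shell command to move; the robot and the scene stay as the last step left them, time stands still between calls to the robot, and variables do not carry over. Pictures are saved under pics/ and viewed, and the job is handed in when it is done.

```bash
mkdir -p pics; ls
python3 - <<'E'
from bench import *
import cv2,json,numpy as np
s=read_state();print({k:np.round(v,3).tolist() for k,v in s.items()})
for n in("side","top"):
    c=camera(n);cv2.imwrite(f"pics/{n}0.png",c["image"][:,:,::-1])
    print(n,{k:np.round(v,4).tolist() for k,v in c.items() if k!="image"})
E
```

```text
pics
{'time_s': 0.0, 'q': [-1.285, 0.207, 1.543, -0.0, 1.393, -0.15], 'qvel': [-0.001, 0.0, 0.0, 0.0, -0.001, 0.0], 'effort': [-0.002, -37.089, -28.142, 0.07, 0.036, -0.0], 'ee_pos': [0.242, -0.52, 0.204], 'tool_rot': [[0.907, 0.422, -0.001], [0.422, -0.907, 0.002], [0.0, -0.002, -1.0]], 'ft_force': [-0.163, 0.972, 0.704], 'wrist_torque': [0.004, 0.018, -0.022], 'gripper_width': 0.094}
side {'camera_matrix': [[405.5616, 0.0, 320.8806], [0.0, 405.5616, 198.9265], [0.0, 0.0, 1.0]], 'distortion': [-0.0306, 0.0, 0.0, 0.0, 0.0], 'rvec': [0.3458, -2.8136, 1.1592], 'tvec': [0.4284, 0.1754, 1.3256]}
top {'camera_matrix': [[435.1611, 0.0, 317.9787], [0.0, 435.1611, 196.2601], [0.0, 0.0, 1.0]], 'distortion': [-0.0339, 0.0, 0.0, 0.0, 0.0], 'rvec': [2.1819, -2.2304, 0.0866], 'tvec': [-0.0547, 0.4633, 1.334]}
```

View pics/top0.png

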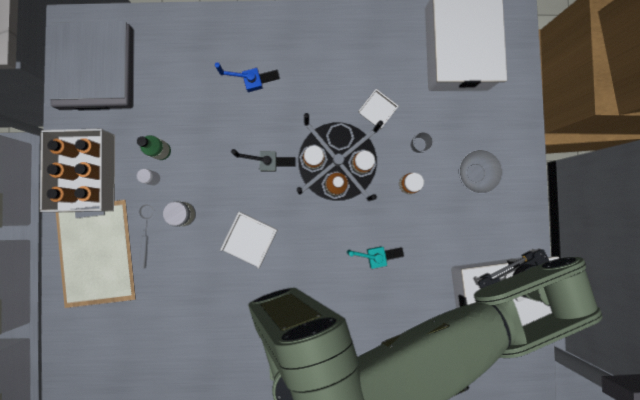

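View pics/side0.png

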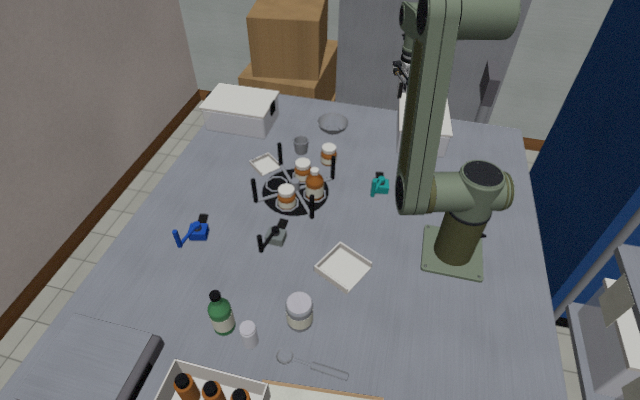

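The top view shows the carousel at about (338,160), the small tray at (378,108), the grey brake at (268,160) with its pin at (235,153), and the tall bottle at (338,183). Next I'll zoom in and measure.

```bash
cat > h.py <<'E'
from bench import *
import cv2,numpy as np
def ray(c,uv):
    K,d=c["camera_matrix"],c["distortion"]
    R=cv2.Rodrigues(np.array(c["rvec"],float))[0];t=np.array(c["tvec"],float).ravel()
    n=cv2.undistortPoints(np.array([[uv]],float),np.array(K),np.array(d)).ravel()
    return -R.T@t, R.T@np.array([n[0],n[1],1.])
def onz(c,uv,z):
    o,d=ray(c,uv);return (o+d*(z-o[2])/d[2])[:2]
def proj(c,p):
    return cv2.projectPoints(np.array([p],float),np.array(c["rvec"],float),np.array(c["tvec"],float),np.array(c["camera_matrix"]),np.array(c["distortion"]))[0].ravel()
def crop(c,x0,y0,x1,y1,s,name):
    im=cv2.resize(c["image"][y0:y1,x0:x1],None,fx=s,fy=s,interpolation=cv2.INTER_CUBIC)
    for x in range(x0-x0%-20,x1,20): cv2.putText(im,str(x),((x-x0)*s,10),0,.35,(255,0,0));cv2.line(im,((x-x0)*s,12),((x-x0)*s,20),(255,0,0))
    for y in range(y0-y0%-20,y1,20): cv2.putText(im,str(y),(0,(y-y0)*s),0,.35,(255,0,0))
    cv2.imwrite(name,im[:,:,::-1])
E
python3 - <<'E'
from h import *
c=camera("top");crop(c,205,85,435,235,3,"pics/t1.png")
c=camera("side");crop(c,220,125,400,265,4,"pics/s1.png")
E
```

```text
(no output)
```

View pics/t1.png

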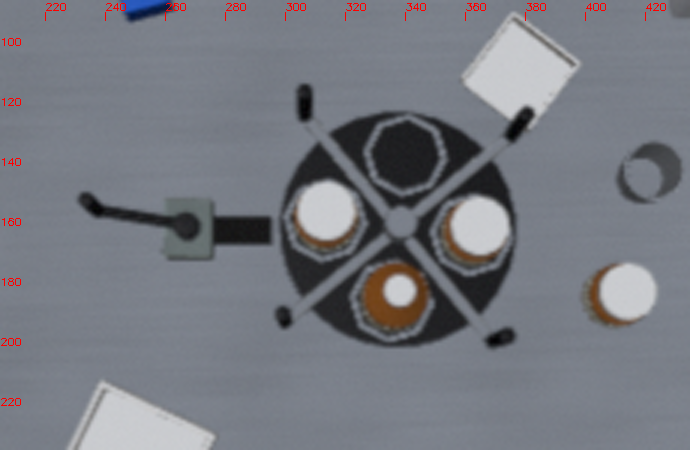

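View pics/s1.png

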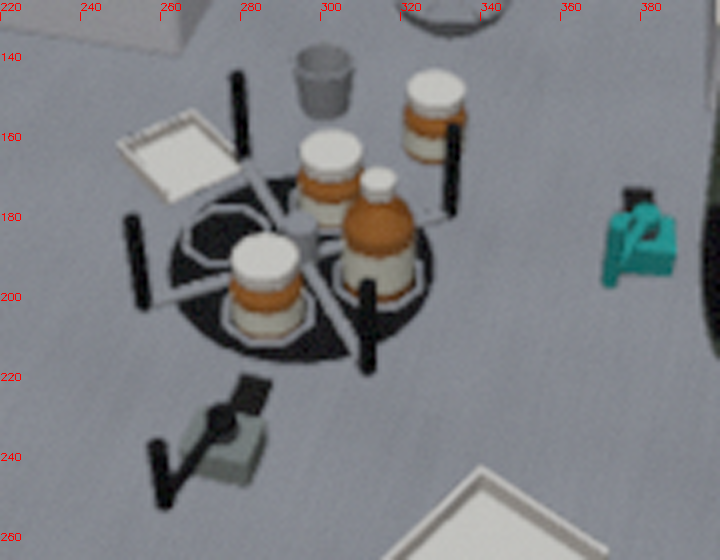

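```bash
cat > meas.py <<'E'
from h import *
from scipy.optimize import least_squares
def pins(c,C,th0,zt=.14):
    pass
E
python3 - <<'E'
from h import *
t=camera("top");s=camera("side")
for n,c in(("top",t),("side",s)):
    print(n,"cam",ray(c,(0,0))[0].round(3))
o=ray(t,(0,0))[0];print("nadir",proj(t,[o[0],o[1],0]))
# black mask near carousel in top -> disk rim
g=t["image"].max(2)
for z in(0,.03): print(onz(t,(338,160),z))
m=(g<55).astype(np.uint8);sub=np.zeros_like(m);sub[85:235,285:400]=m[85:235,285:400]
n,l,st,ce=cv2.connectedComponentsWithStats(sub)
print([(st[i].tolist(),ce[i].round(1).tolist()) for i in range(1,n) if st[i,4]>8])
# disk rim: pixels dist from (338.5,159) via polar
pts=[]
for a in np.arange(0,360,3):
    r=np.arange(30,50,.25);d=np.array([np.cos(np.radians(a)),np.sin(np.radians(a))])
    p=np.array([338.5,160])+r[:,None]*d
    v=cv2.remap(g.astype(np.float32),p[:,0].astype(np.float32),p[:,1].astype(np.float32),1).ravel()
    e=np.diff(v);i=e.argmax()
    if v[max(0,i-8):i-3].max()<50 and v[i+5]>90: pts.append(onz(t,p[i]+d*.125,.03))
pts=np.array(pts);A=np.c_[2*pts,np.ones(len(pts))]
x=np.linalg.lstsq(A,(pts**2).sum(1),rcond=None)[0];r=np.hypot(pts[:,0]-x[0],pts[:,1]-x[1]);
k=abs(r-np.median(r))<.003;x=np.linalg.lstsq(A[k],(pts[k]**2).sum(1),rcond=None)[0]
print("centre",x[:2],np.sqrt(x[2]+x[0]**2+x[1]**2),k.sum(),len(pts))
C=x[:2]
def pol(p): d=p-C;return np.hypot(*d).round(4),np.degrees(np.arctan2(d[1],d[0])).round(1)
print("bottle cap",pol(onz(t,(338.2,181.8),.155)))
print("tray corners",[pol(onz(t,p,.02)) for p in((375.5,90),(397.5,106.5),(380.5,127.5),(359,111.5))])
print("brake pin",onz(t,(233,152.5),.12),pol(onz(t,(233,152.5),.12)),"pivot",onz(t,(266.5,160),.05),pol(onz(t,(266.5,160),.05)))
for nm,a,b in(("spare",(414,182),.075),("cup",(415,145),0)):print(nm,onz(t,a,b))
import numpy as np
for a in range(0,360,45): print(a,proj(t,[C[0]+.15*np.cos(np.radians(a)),C[1]+.15*np.sin(np.radians(a)),.14]).round(1))
E
```

```text
top cam [ 0.39  -0.031  1.358]
side cam [0.238 0.889 1.06 ]
nadir [307.38268377 219.69823227]
[ 0.5754514 -0.130776 ]
[ 0.5713594  -0.12856209]
[([305, 113, 4, 12, 43], [306.4, 118.9]), ([374, 121, 8, 11, 45], [377.5, 126.3]), ([316, 123, 21, 21, 139], [323.9, 130.5]), ([346, 124, 19, 23, 134], [356.2, 134.2]), ([329, 126, 22, 22, 354], [339.6, 136.2]), ([301, 133, 22, 18, 135], [310.4, 141.3]), ([354, 139, 22, 19, 131], [366.7, 146.6]), ([330, 147, 18, 7, 46], [338.1, 150.5]), ([324, 151, 9, 17, 58], [328.3, 159.6]), ([343, 153, 9, 19, 56], [346.9, 161.7]), ([285, 158, 10, 8, 80], [289.5, 161.5]), ([299, 161, 22, 22, 149], [307.1, 173.7]), ([328, 166, 18, 9, 61], [336.7, 169.6]), ([353, 169, 22, 20, 152], [364.6, 179.3]), ([310, 175, 21, 24, 158], [318.6, 188.0]), ([337, 177, 23, 23, 163], [350.5, 190.8]), ([298, 188, 4, 6, 20], [299.4, 190.4]), ([367, 195, 9, 6, 33], [371.5, 197.2])]Traceback (most recent call last):
  File "<stdin>", line 19, in <module>
IndexError: index 83 is out of bounds for axis 0 with size 80
```

```bash
cat > loc.py <<'E'
from h import *
def center(t):
    g=t["image"].max(2);pts=[]
    for a in np.arange(0,360,2):
        r=np.arange(28,50,.25);d=np.array([np.cos(np.radians(a)),np.sin(np.radians(a))])
        p=np.array([338.5,160])+r[:,None]*d
        v=cv2.remap(g.astype(np.float32),p[:,0].astype(np.float32),p[:,1].astype(np.float32),1).ravel()
        e=np.diff(v);i=e.argmax()
        if i<70 and v[max(0,i-10):i-4].max()<55 and v[i+6]>90: pts.append(onz(t,p[i]+d*.125,.03))
    pts=np.array(pts)
    k=np.ones(len(pts),bool)
    for _ in range(4):
        A=np.c_[2*pts,np.ones(len(pts))][k];x=np.linalg.lstsq(A,(pts[k]**2).sum(1),rcond=None)[0]
        r=np.hypot(pts[:,0]-x[0],pts[:,1]-x[1]);R=np.sqrt(x[2]+x[0]**2+x[1]**2);k=abs(r-R)<.003
    return x[:2],R,k.sum(),len(pts)
def pol(p,C): d=p-C;return float(np.hypot(*d).round(4)),float(np.degrees(np.arctan2(d[1],d[0])).round(1))
E
python3 - <<'E'
from loc import *
t=camera("top");x=center(t);print(x);C=x[0]
# alternative: midpoints via spoke-base? hub top
print("hub",onz(t,(338.5,159.5),.08))
print("bottle cap",pol(onz(t,(338.2,181.8),.155),C))
pc=[onz(t,p,.02) for p in((376,89),(398.3,106.3),(380,128.3),(359,111.7))]
print("tray corners",np.round(pc,3).tolist(),pol(np.mean(pc,0),C))
print("brake pin",onz(t,(233,152),.12),pol(onz(t,(233,152),.12),C),"pivot",onz(t,(266.5,160),.055),pol(onz(t,(266.5,160),.055),C))
for nm,a,b in(("spare",(414,182),.075),("cup",(415,145),0)):print(nm,onz(t,a,b))
for nm,p in(("ul",(306.3,114.3)),("ur",(379.5,122)),("ll",(299,189)),("lr",(374,197))):print(nm,onz(t,p,.14),pol(onz(t,p,.14),C))
E
```

```text
(array([ 0.56865056, -0.12594487]), np.float64(0.12080906236574217), np.int64(101), 110)
hub [ 0.56600008 -0.12639179]
bottle cap (0.0756, 174.2)
tray corners [[0.795, -0.255], [0.739, -0.323], [0.67, -0.263], [0.723, -0.199]] (0.211, -39.4)
brake pin [0.58798664 0.17771655] (0.3043, 86.4) pivot [0.57213871 0.08846909] (0.2144, 89.1)
spare [ 0.4950825  -0.35039843]
cup [ 0.61877606 -0.37649651]
ul [ 0.68842767 -0.03381951] (0.1511, 37.6)
ur [ 0.66291273 -0.24143708] (0.1491, -50.8)
ll [ 0.47668371 -0.00891336] (0.1488, 128.2)
lr [ 0.44973059 -0.21925195] (0.1512, -141.9)
```

```bash
python3 -m jog '[[[0.03,-0.018,0],-2],[[0.08,-0.047,0],-5],[[0.13,-0.077,0],-8],[[0.18,-0.106,0],-11],[[0.23,-0.136,0],-13]]' 0.03; python3 -m jog '[[[0.045,-0.012,0],0],[[0.07,-0.026,0],0],[[0.085,-0.038,0],0],[[0.085,-0.038,0],0]]'
python3 - <<'E'
from h import *
s=read_state();print({k:np.round(s[k],4).tolist() for k in("time_s","q","ee_pos","tool_rot","gripper_width")})
E
```

```text
time_s: 0.98
ee_pos: [0.3947, -0.2994, 0.2057]
tool_rot: [[0.788, 0.616, 0.001], [0.616, -0.788, -0.0], [0.0, 0.001, -1.0]]
ft_force: [0.5, -0.2, -0.5]
gripper_width: 0.0475
time_s: 1.48
ee_pos: [0.4374, -0.2179, 0.2054]
tool_rot: [[0.787, 0.617, -0.0], [0.617, -0.787, -0.0], [-0.0, -0.0, -1.0]]
ft_force: [0.8, -0.7, -0.1]
gripper_width: 0.0301
{'time_s': 1.475, 'q': [-0.6394, 0.0212, 1.7472, -0.0003, 1.3733, 0.2671], 'ee_pos': [0.4374, -0.2179, 0.2054], 'tool_rot': [[0.7873, 0.6166, -0.0003], [0.6166, -0.7873, -0.0002], [-0.0003, -0.0, -1.0]], 'gripper_width': 0.0301}
```

```bash
python3 -m jog '[[[0.010,0.009,0.02],0],[[0.01,0.009,0.04],0],[[0.01,0.009,0.04],0]]'
python3 - <<'E'
from h import *
for n in("side","top"):
    c=camera(n)
    for p in ([.4506,-.219,.14],[.4506,-.219,.03]): print(n,proj(c,p).round(1))
    if n=="side": crop(c,220,105,400,245,4,"pics/s2.png")
    else: crop(c,265,85,435,235,4,"pics/t2.png")
E
```

```text
time_s: 1.85
ee_pos: [0.4492, -0.2199, 0.1637]
tool_rot: [[0.789, 0.614, -0.004], [0.614, -0.789, 0.002], [-0.002, -0.004, -1.0]]
ft_force: [0.4, 1.1, 0.2]
gripper_width: 0.0299
side [333.3 155.9]
side [332.3 178.6]
top [373.9 196.7]
top [368.4 198.6]
```

View pics/s2.png

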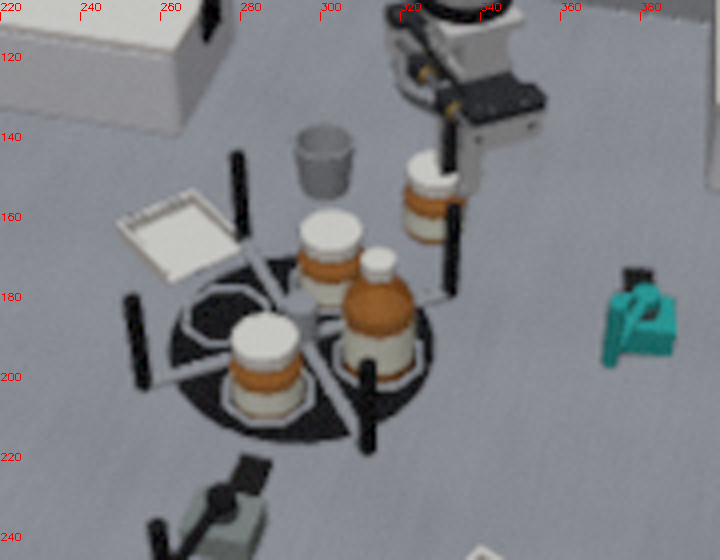

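View pics/t2.png

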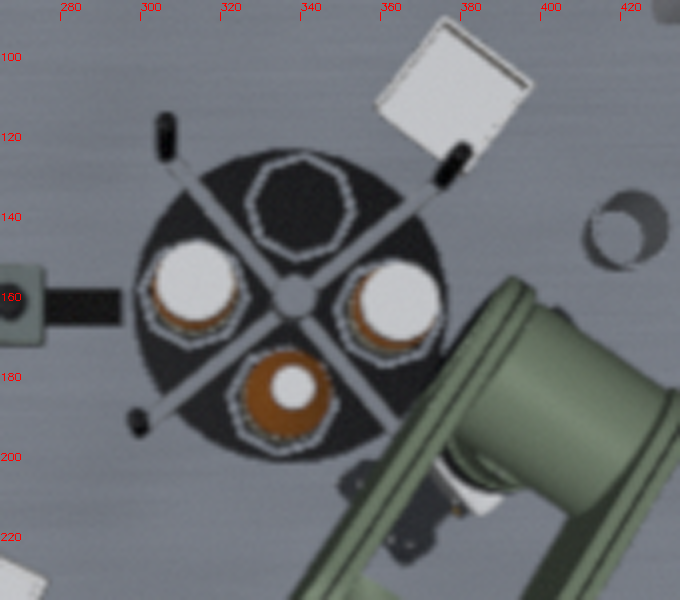

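```bash
python3 -m jog '[[[0.001,0,0.02],0],[[0.001,0,0.04],0],[[0.001,0,0.06],0],[[0.001,0,0.076],0],[[0.001,0,0.076],0]]'
python3 - <<'E'
from h import *
c=camera("side"); crop(c,220,105,400,245,4,"pics/s3.png")
E
```

```text
time_s: 2.58
ee_pos: [0.451, -0.2188, 0.0888]
tool_rot: [[0.789, 0.615, -0.001], [0.615, -0.789, 0.001], [-0.001, -0.002, -1.0]]
ft_force: [-0.3, 0.3, -1.3]
gripper_width: 0.03
```

View pics/s3.png

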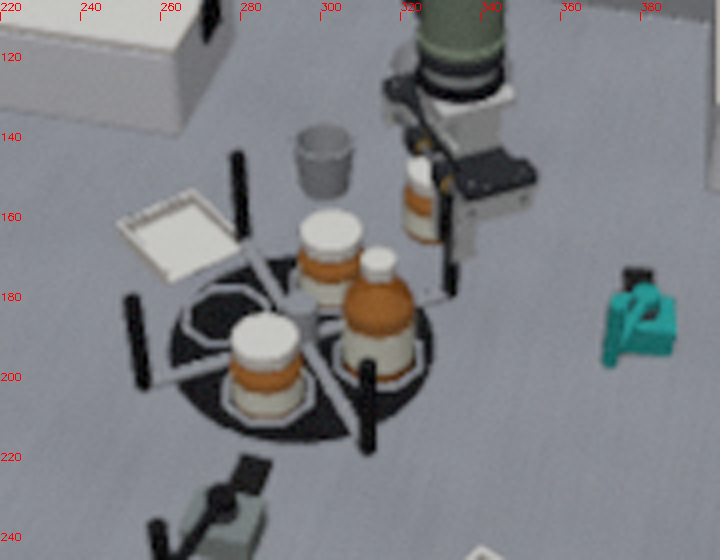

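The pin sits between the fingers with no side force, so I'll sweep anticlockwise along the arc.

```bash
python3 -m jog '[[[0.0002,0.009,0],-3.5],[[0.002,0.025,0],-9.5],[[0.0055,0.0405,0],-15.5],[[0.0105,0.0555,0],-21.5],[[0.0175,0.0705,0],-28]]'
python3 - <<'E'
from loc import *
s=read_state();C=np.array([.5683,-.126]);print(pol(s["ee_pos"][:2],C),np.degrees(np.arctan2(s["tool_rot"][1][0],s["tool_rot"][0][0])),s["ft_force"])
for n in("side","top"):
    c=camera(n)
    if n=="side": crop(c,220,105,400,245,4,"pics/s4.png")
    else: crop(c,265,85,435,235,4,"pics/t4.png")
E
```

```text
time_s: 3.25
ee_pos: [0.5091, -0.2636, 0.0902]
tool_rot: [[0.404, 0.915, -0.0], [0.915, -0.404, 0.001], [0.001, -0.001, -1.0]]
ft_force: [-1.3, 1.9, 0.4]
gripper_width: 0.0298
(0.1498, -113.3) 66.16777164908994 [-1.25593447  1.85644613  0.37794295]
```

View pics/s4.png

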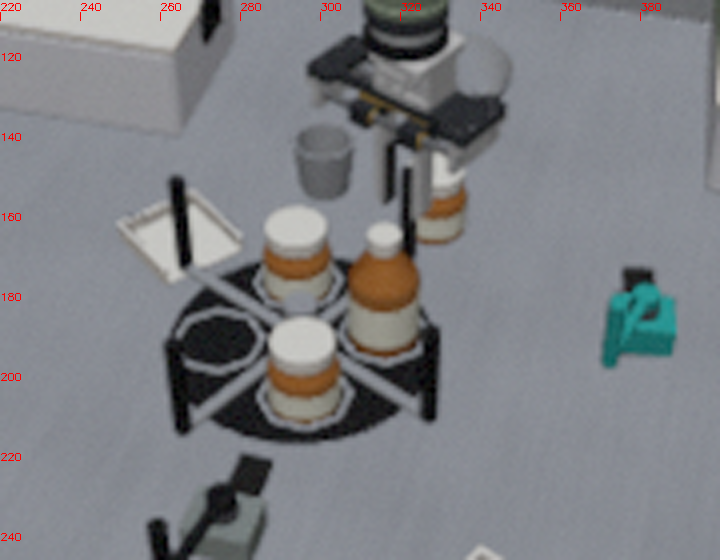

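View pics/t4.png

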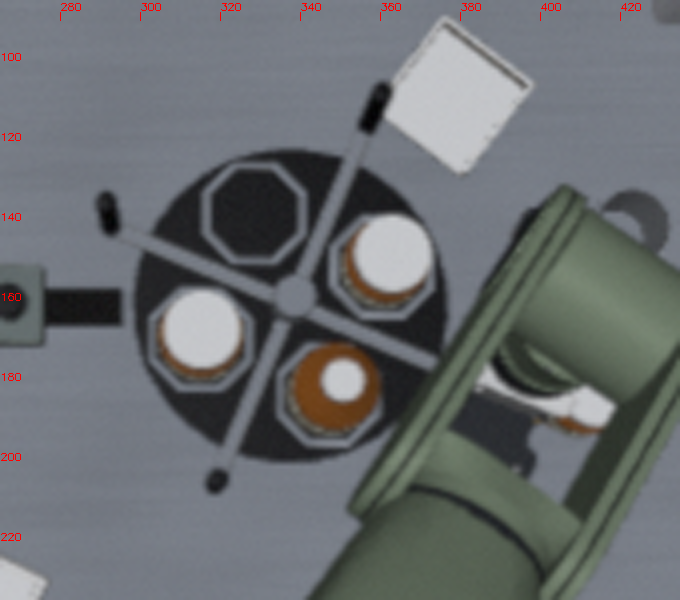

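```bash
python3 -m jog '[[[0.001,0.0155,0],-6],[[0.0033,0.031,0],-12],[[0.0073,0.0465,0],-18],[[0.013,0.061,0],-24],[[0.020,0.075,0],-30]]'
python3 - <<'E'
from loc import *
s=read_state();C=np.array([.5683,-.126]);print(pol(s["ee_pos"][:2],C),np.degrees(np.arctan2(s["tool_rot"][1][0],s["tool_rot"][0][0])),s["ft_force"])
E
```

```text
time_s: 3.98
ee_pos: [0.5849, -0.2758, 0.0899]
tool_rot: [[-0.105, 0.994, -0.001], [0.994, 0.105, 0.0], [0.001, -0.001, -1.0]]
ft_force: [-2.3, 0.5, 0.8]
gripper_width: 0.0299
(0.1507, -83.7) 96.02981111834129 [-2.3006385   0.51469351  0.7825513 ]
```

```bash
python3 -m jog '[[[0.001,0.0155,0],-6],[[0.0035,0.031,0],-12],[[0.0078,0.0465,0],-18],[[0.0135,0.061,0],-24],[[0.0208,0.075,0],-30]]'
python3 - <<'E'
from loc import *
s=read_state();C=np.array([.5683,-.126]);print(pol(s["ee_pos"][:2],C),np.degrees(np.arctan2(s["tool_rot"][1][0],s["tool_rot"][0][0])),s["ft_force"],s["q"])
E
```

```text
time_s: 4.6
ee_pos: [0.6574, -0.2481, 0.09]
tool_rot: [[-0.588, 0.809, -0.001], [0.809, 0.588, -0.001], [-0.0, -0.002, -1.0]]
ft_force: [-1.9, -0.5, -0.4]
gripper_width: 0.03
(0.1511, -53.9) 126.0220050909648 [-1.8886592  -0.45035523 -0.43069425] [-0.48305961  0.57133393  1.29081064 -0.00158735  1.27982246 -1.11130627]
```

```bash
python3 -m jog '[[[0.001,0.0155,0],-6],[[0.0035,0.031,0],-12],[[0.0078,0.0465,0],-18],[[0.0135,0.061,0],-24],[[0.0208,0.075,0],-30]]'
python3 - <<'E'
from loc import *
s=read_state();C=np.array([.5683,-.126]);print(pol(s["ee_pos"][:2],C),np.degrees(np.arctan2(s["tool_rot"][1][0],s["tool_rot"][0][0])),s["ft_force"],s["q"])
for n in("side","top"):
    c=camera(n)
    if n=="side": crop(c,220,105,400,245,4,"pics/s5.png")
    else: crop(c,265,85,435,235,4,"pics/t5.png")
E
```

```text
time_s: 5.22
ee_pos: [0.7065, -0.1876, 0.0902]
tool_rot: [[-0.914, 0.406, 0.001], [0.406, 0.914, -0.002], [-0.002, -0.002, -1.0]]
ft_force: [-0.5, -1.9, -0.5]
gripper_width: 0.0303
(0.1513, -24.0) 156.0162782551528 [-0.50996705 -1.89640264 -0.54553799] [-0.37694662  0.6265421   1.2039953  -0.00182305  1.30952548 -1.52867711]
```

View pics/t5.png

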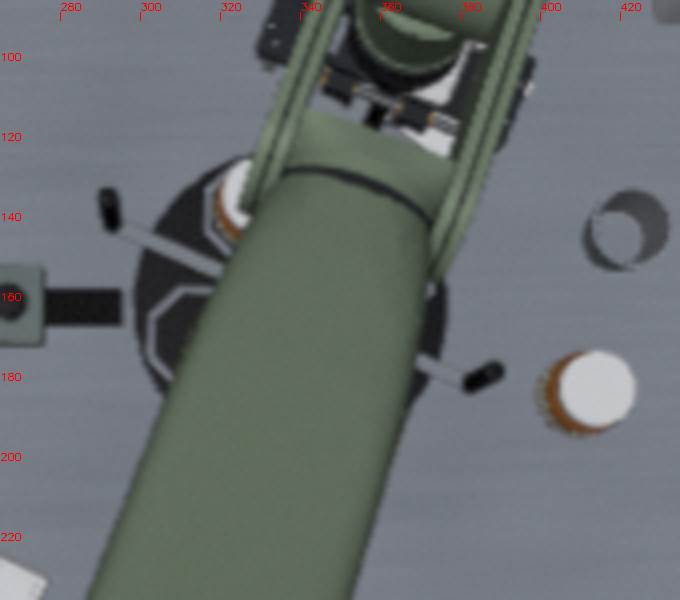

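View pics/s5.png

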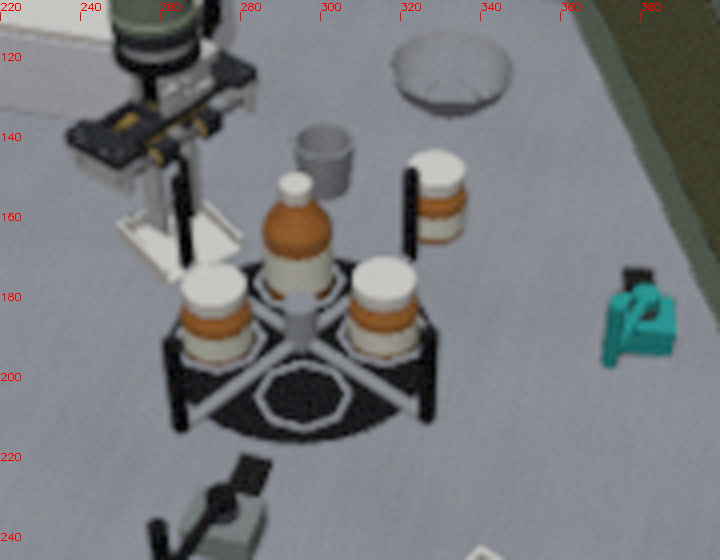

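Run:
```python
from loc import *
C=np.array([.5683,-.126]);t=camera("top");s=camera("side")
for p in((388,178),(291.8,133.3)): print(pol(onz(t,p,.14),C))
for p in((322.7,147.5),(265,191),(326.7,188)): print("side pin",pol(onz(s,p,.14),C))
print(pol(onz(s,(293.8,149.5),.155),C))
```

```text
(0.1497, -116.0)
(0.1498, 63.7)
side pin (0.1476, -118.2)
side pin (0.1501, 67.1)
side pin (0.152, 150.7)
(0.0777, -72.7)
```

```bash
python3 -m jog '[[[0.001,0.0155,0],-6],[[0.004,0.0335,0],-13],[[0.009,0.051,0],-20],[[0.016,0.068,0],-27],[[0.0215,0.0775,0],-31]]';python3 -m jog '[[[0,0.002,0],-1],[[0,0.002,0],-1]]'
python3 - <<'E'
from loc import *
s=read_state();C=np.array([.5683,-.126]);print(pol(s["ee_pos"][:2],C),np.degrees(np.arctan2(s["tool_rot"][1][0],s["tool_rot"][0][0])),s["ft_force"],s["q"])
for n in("side","top"):
    c=camera(n)
    if n=="side": crop(c,220,105,400,245,4,"pics/s6.png")
    else: crop(c,265,85,435,235,4,"pics/t6.png")
E
```

```text
time_s: 6.05
ee_pos: [0.7184, -0.1078, 0.09]
tool_rot: [[-0.993, -0.121, 0.001], [-0.121, 0.993, -0.001], [-0.001, -0.001, -1.0]]
ft_force: [0.5, -1.7, -0.9]
gripper_width: 0.0302
time_s: 6.3
ee_pos: [0.7179, -0.1057, 0.0897]
tool_rot: [[-0.991, -0.137, 0.0], [-0.137, 0.991, -0.0], [-0.0, -0.0, -1.0]]
ft_force: [0.6, -0.5, 0.2]
gripper_width: 0.0299
(0.151, 7.7) -172.1500353678714 [ 0.64969813 -0.48959073  0.17198555] [-2.65216488e-01  6.16979308e-01  1.22011534e+00 -5.29860230e-05
  1.30434179e+00 -1.97300659e+00]
```

View pics/t6.png

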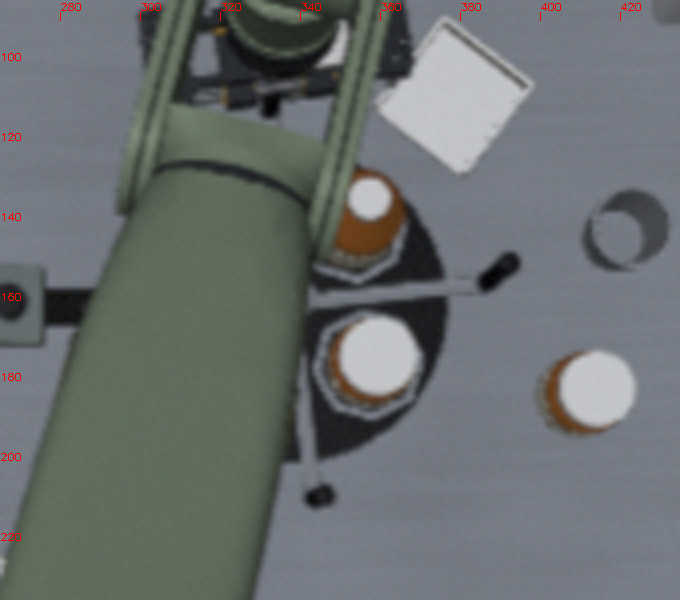

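View pics/s6.png

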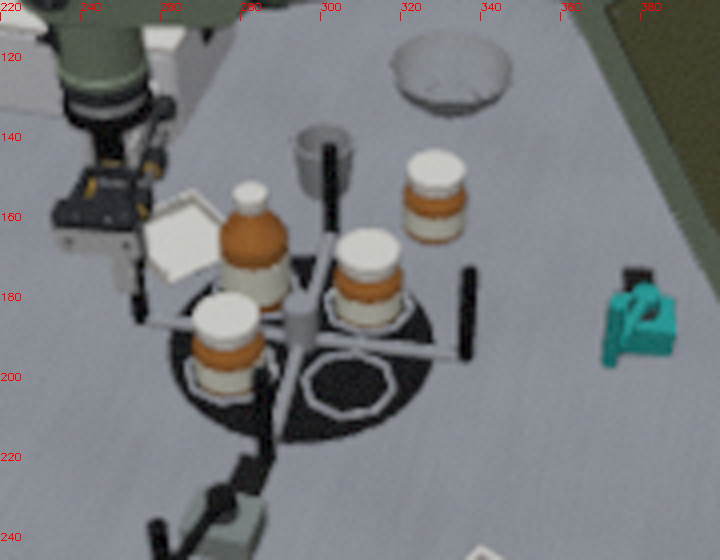

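Run:
```python
from loc import *
C=np.array([.5683,-.126]);t=camera("top");s=camera("side")
for p in((393,149.3),(345.8,208.6)): print(pol(onz(t,p,.14),C))
for p,c in(((357.5,134.7),t),((282.7,152),s)):
    r,a=pol(onz(c,p,.155),C); b=np.radians(a+39.4);print(r,a,"tray frame",r*np.cos(b),r*np.sin(b))
```

```text
(0.1523, -84.1)
(0.15, -175.1)
0.0751 -41.5 tray frame 0.07504956237277709 -0.002751942523862378
0.0764 -41.6 tray frame 0.07634368681377145 -0.0029328286142865268
```

The bottle stands about 3 mm off the tray's centreline in both views, inside the ±13 mm limit. I'll ease the fork back off the pin and lift out.

```bash
python3 -m jog '[[[0,-0.005,0],0],[[0,-0.006,0],0],[[0,-0.006,-0.03],0],[[0,-0.006,-0.075],0],[[0,-0.006,-0.115],0]]'; python3 -m jog '[[[-0.01,0.03,0],10],[[-0.005,0.08,0],20],[[0.02,0.13,0],30],[[0.05,0.18,0],40],[[0.07,0.22,0],50]]'
python3 - <<'E'
from loc import *
for n in("side","top"):
    c=camera(n)
    if n=="side": crop(c,200,105,380,245,4,"pics/s7.png")
    else: crop(c,205,85,435,235,3,"pics/t7.png")
s=read_state();print(np.degrees(np.arctan2(s["tool_rot"][1][0],s["tool_rot"][0][0])),s["ee_pos"])
E
```

```text
time_s: 7.12
ee_pos: [0.719, -0.1113, 0.2059]
tool_rot: [[-0.99, -0.138, 0.0], [-0.138, 0.99, -0.0], [-0.0, -0.0, -1.0]]
ft_force: [0.8, -0.2, 0.6]
gripper_width: 0.03
time_s: 7.75
ee_pos: [0.6175, 0.0987, 0.2045]
tool_rot: [[-0.739, 0.673, -0.0], [0.673, 0.739, 0.0], [0.0, 0.0, -1.0]]
ft_force: [-0.3, 0.1, 0.7]
gripper_width: 0.0304
138.14980397482324 [0.61654574 0.1009208  0.20475406]
```

View pics/t7.png

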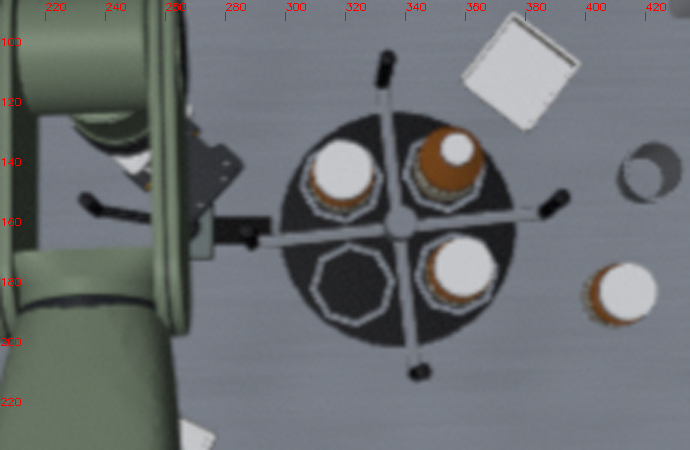

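View pics/s7.png

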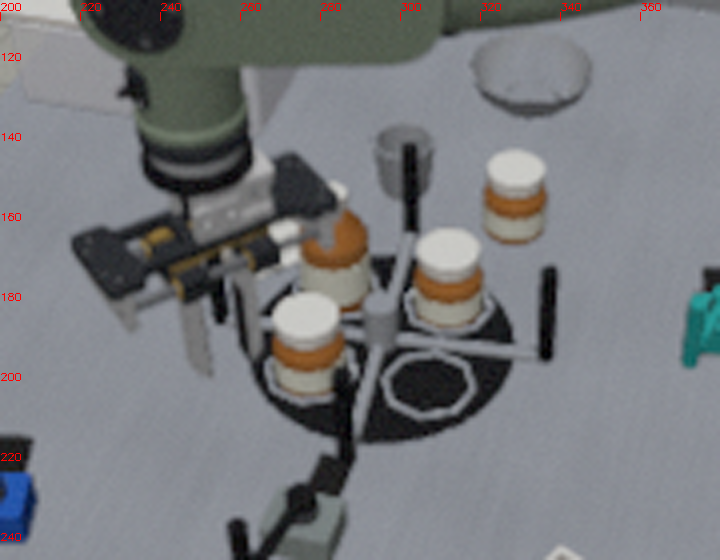

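```bash
python3 -m jog '[[[0.015,0.008,0],10],[[0.03,0.016,0],20],[[0.045,0.024,0],30],[[0.06,0.032,0],40],[[0.073,0.038,0],50]]'; python3 -m jog '[[[0,0,0.02],8],[[0,0,0.05],8],[[0,0,0.065],8],[[0,0,0.065],8]]'
python3 - <<'E'
from loc import *
c=camera("side");crop(c,180,165,360,305,4,"pics/s8.png")
print(proj(c,[.588,.178,.12]))
s=read_state();print(np.degrees(np.arctan2(s["tool_rot"][1][0],s["tool_rot"][0][0])),s["ee_pos"])
E
```

```text
time_s: 8.48
ee_pos: [0.591, 0.1738, 0.2045]
tool_rot: [[0.041, 0.999, 0.001], [0.999, -0.041, -0.0], [-0.0, 0.001, -1.0]]
ft_force: [-0.9, 0.1, -0.5]
gripper_width: 0.0303
time_s: 8.98
ee_pos: [0.5897, 0.1734, 0.138]
tool_rot: [[0.174, 0.985, -0.003], [0.985, -0.174, -0.001], [-0.001, -0.003, -1.0]]
ft_force: [0.5, -0.3, -0.5]
gripper_width: 0.0301
[259.51304686 235.47872317]
79.96455794488695 [0.59061912 0.1737088  0.13938022]
```

View pics/s8.png

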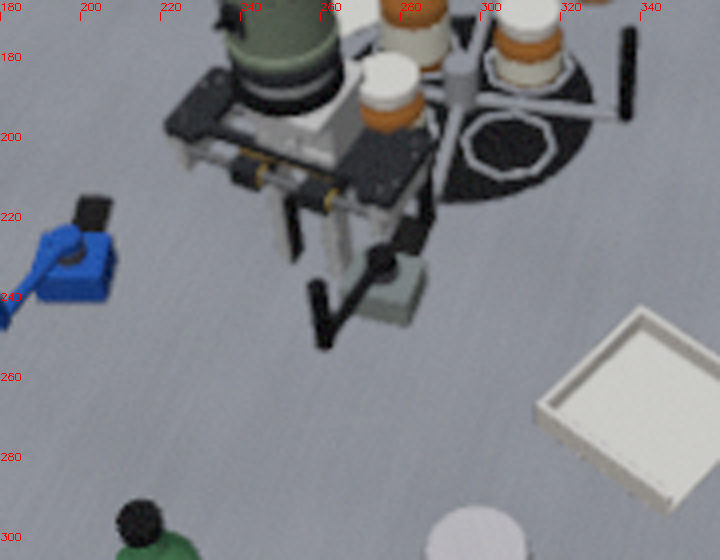

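```bash
python3 -m jog '[[[0.003,-0.001,0.015],0],[[0.004,-0.002,0.03],0],[[0.004,-0.002,0.045],0],[[0.004,-0.002,0.06],0],[[0.004,-0.002,0.06],0]]'
python3 - <<'E'
from loc import *
c=camera("side");crop(c,180,165,360,305,4,"pics/s9.png")
E
```

```text
time_s: 9.65
ee_pos: [0.5873, 0.1782, 0.0772]
tool_rot: [[0.174, 0.985, -0.004], [0.985, -0.174, -0.001], [-0.001, -0.004, -1.0]]
ft_force: [-0.3, 1.0, -0.7]
gripper_width: 0.03
```

View pics/s9.png

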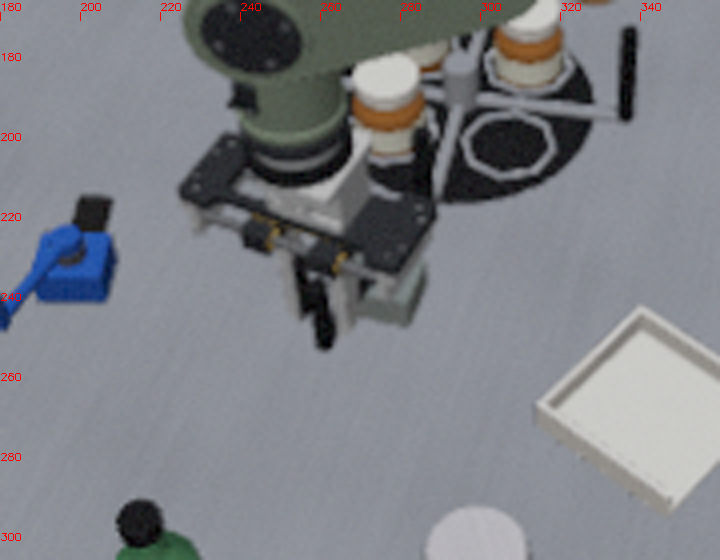

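```bash
python3 -m jog '[[[-0.001,-0.0125,0],-8],[[-0.0035,-0.025,0],-16],[[-0.0078,-0.0365,0],-24],[[-0.0137,-0.0475,0],-32],[[-0.021,-0.058,0],-40]]'
python3 - <<'E'
from loc import *
s=read_state();P=np.array([.5717,.089]);print(pol(s["ee_pos"][:2],P),np.degrees(np.arctan2(s["tool_rot"][1][0],s["tool_rot"][0][0])),s["ft_force"])
E
```

```text
time_s: 10.32
ee_pos: [0.5293, 0.1681, 0.0806]
tool_rot: [[-0.504, 0.864, 0.003], [0.864, 0.504, 0.001], [-0.001, 0.003, -1.0]]
ft_force: [0.8, -0.4, -1.2]
gripper_width: 0.0295
(0.0898, 118.2) 120.24242514048092 [ 0.76584595 -0.4478676  -1.18276125]
```

Next I'll push the rest of the way in small steps and watch the force.

```bash
python3 -m jog '[[[-0.0003,-0.006,0],-4],[[-0.001,-0.0125,0],-8],[[-0.002,-0.0185,0],-12],[[-0.0035,-0.0235,0],-15],[[-0.004,-0.0265,0],-17]]'; python3 -m jog '[[[0,-0.001,0],0],[[0,-0.002,0],-1]]';  python3 - <<'E'
from loc import *
s=read_state();P=np.array([.5717,.089]);print(pol(s["ee_pos"][:2],P),np.degrees(np.arctan2(s["tool_rot"][1][0],s["tool_rot"][0][0])),s["ft_force"])
for n in("side","top"):
    c=camera(n)
    if n=="side": crop(c,180,165,360,305,4,"pics/s10.png")
    else: crop(c,205,85,435,235,3,"pics/t10.png")
E
```

```text
time_s: 10.95
ee_pos: [0.5084, 0.1515, 0.0806]
tool_rot: [[-0.732, 0.682, 0.003], [0.682, 0.732, 0.001], [-0.002, 0.003, -1.0]]
ft_force: [0.7, 0.2, -0.8]
gripper_width: 0.0301
time_s: 11.2
ee_pos: [0.5069, 0.1499, 0.0803]
tool_rot: [[-0.743, 0.669, 0.002], [0.669, 0.743, 0.0], [-0.001, 0.002, -1.0]]
ft_force: [1.0, 1.1, 0.6]
gripper_width: 0.03
(0.0889, 136.8) 137.9979854519347 [1.02709944 1.07965692 0.59263863]
```

View pics/s10.png

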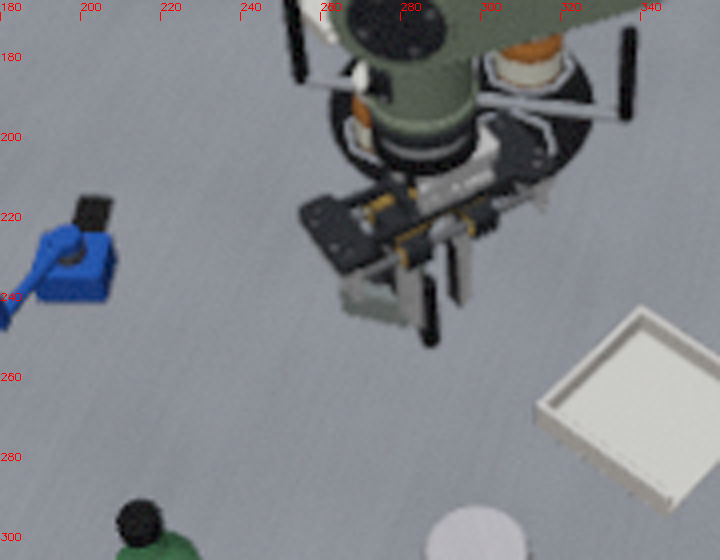

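View pics/t10.png

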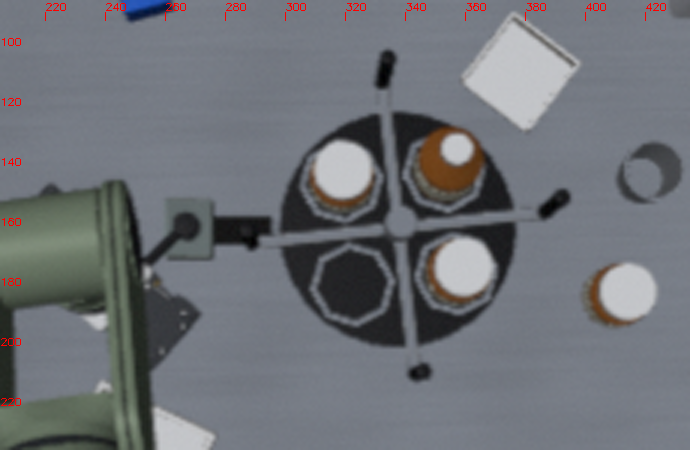

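```bash
python3 -m jog '[[[0,-0.0015,0],-1],[[0,-0.003,0],-2]]'; python3 -m jog '[[[0,-0.001,0],-1],[[0,-0.002,0],-1],[[0,-0.002,0],-1]]'
```

```text
time_s: 11.55
ee_pos: [0.5055, 0.1484, 0.0798]
tool_rot: [[-0.766, 0.643, 0.004], [0.643, 0.766, 0.002], [-0.002, 0.004, -1.0]]
ft_force: [6.9, 5.2, -3.5]
gripper_width: 0.03
time_s: 11.92
ee_pos: [0.5057, 0.1482, 0.0797]
tool_rot: [[-0.777, 0.63, 0.007], [0.63, 0.777, 0.005], [-0.003, 0.008, -1.0]]
ft_force: [8.7, 7.7, -6.4]
gripper_width: 0.0302
```

The force rose to about 13 N with no further motion, so the arm is at its stop. I'll back off and lift clear.

```bash
python3 -m jog '[[[0,0.005,0],0],[[0,0.009,0],0],[[0,0.009,0],0]]'; python3 -m jog '[[[0,0,-0.025],0],[[0,0,-0.065],0],[[0,0,-0.11],0],[[0.04,0.0,-0.13],0],[[0.09,0,-0.13],0]]';python3 -m jog '[[[0.05,0,0],0],[[0.1,0,0],0],[[0.14,0.0,0],0],[[0.15,0,0],0],[[0.15,0,0],0]]'
python3 - <<'E'
from loc import *
for n in("side","top"):
    c=camera(n)
    if n=="side": crop(c,200,125,380,265,4,"pics/s11.png")
    else: crop(c,205,85,435,235,3,"pics/t11.png")
E
```

```text
time_s: 12.3
ee_pos: [0.5078, 0.1529, 0.0791]
tool_rot: [[-0.777, 0.629, -0.001], [0.629, 0.777, -0.0], [0.001, -0.001, -1.0]]
ft_force: [0.1, 0.3, 0.5]
gripper_width: 0.03
time_s: 12.92
ee_pos: [0.4395, 0.2099, 0.2119]
tool_rot: [[-0.775, 0.631, 0.005], [0.631, 0.775, 0.001], [-0.003, 0.004, -1.0]]
ft_force: [-0.5, 0.9, -0.3]
gripper_width: 0.03
time_s: 13.55
ee_pos: [0.3219, 0.3039, 0.2095]
tool_rot: [[-0.778, 0.629, 0.001], [0.629, 0.778, -0.001], [-0.001, -0.0, -1.0]]
ft_force: [-0.4, -0.5, 0.5]
gripper_width: 0.0299
```

View pics/s11.png

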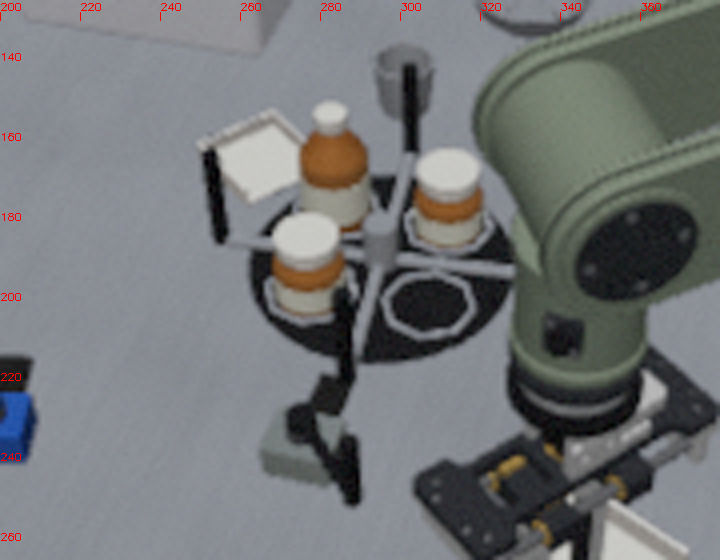

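View pics/t11.png

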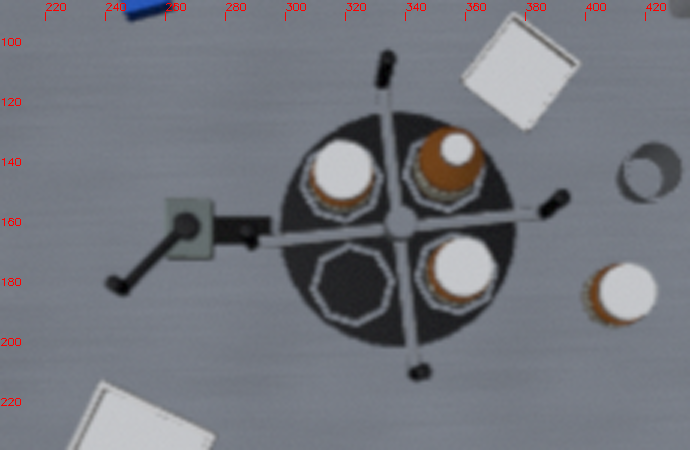

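Run:
```python
from loc import *
C=np.array([.5683,-.126]);P=np.array([.5717,.089]);t=camera("top");s=camera("side")
r,a=pol(onz(t,(242.5,179.3),.12),P);print("pin",r,a,"brake rad",np.radians(a-66.1))
for p,c in(((357.3,134.4),t),((282.5,153),s)):
    r,a=pol(onz(c,p,.155),C);b=np.radians(a+39.4);print(r*np.cos(b),r*np.sin(b))
print(np.round(read_state()["qvel"],3))
hand_in()
```

```text
pin 0.0885 135.0 brake rad 1.202531854624093
0.07537749232950121 -0.0018421862327100457
0.07199725846062033 0.0006283105558829232
[ 0.001  0.001 -0.001  0.004 -0.001  0.002]
the job is handed in; nothing more can be done
```

The tall bottle now stands in front of the small pick-up tray and the grey brake arm is at its far stop. I handed the job in with the robot clear of everything, at about 13.6 s of the 67 s allowed.

**Carousel:** I straddled one spoke pin with the slightly opened fingers and turned the carousel about 147° anticlockwise along the pin's arc. My last check put the bottle about 75 mm out, 2 mm or less off the tray's centreline (limit 13 mm). The top view gave −1.8 mm sideways and the side view +0.6 mm. Their distances from the axis also differed by about 3 mm, and all of this is within measuring error.

**Brake:** I straddled the brake pin the same way and pushed until the force rose to about 13 N with no further motion. The arm measured about 1.20 rad in the top view, against the 1.08 needed.

**Bystanders:** In the last pictures the bottle and jars stand upright in their bays. The spare jar and steel cup are where they began. I did not re-measure the tin, bowl, spoon, vinegar or shaker at the end, but nothing was felt on the way. No check failed.

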